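# Nip up the lock screw of a carton stop with a T-handled hex key

## Task

The carton stop on the slotted rail is in its place, but its lock screw is still loose. Take the largest T-handled hex key from the stand, feel it home in the screw's socket at the bottom of the stop's bore without leaning hard on it, and turn the screw clockwise (seen from above) until it just comes up against its seat, without forcing it. Then draw the key out and hang it back in its own hole in the stand; do not shift the stop along the rail or disturb the other things on the bench.

Things in the scene. Friction and masses are not known exactly. Their poses are not given: they have to be found in the camera images.
- key_large: Largest of three T-handled hex keys (loose, 0.2 kg), hanging upright in a hole of the stand, its collar on the stand's top. Origin at the lower tip, z up the shaft, x along the cross handle. Dark steel hexagonal shaft, 14 mm across flats, 100 mm long (two flats square to x); last 3 mm taper to a 9 mm round tip. On it a black collar, 28 mm across, 14 mm high, then the black cross handle.
- key_grip (a point): Middle of the large key's flat-sided cross handle, on the shaft axis, 128 mm above the tip; x along the handle, z up. The handle is 110 mm long (x), 24 mm thick (y) and 28 mm high (114 to 142 mm above the tip): grasp it across the 24 mm.
- key_tip (a point): Lower tip of the large key, on its axis; same axes as the key. Steel on steel: come down slowly (about 15 mm/s) and keep the press light, 5 to 10 N; more than about 30 N on a screw head it has not entered would mark it, and once in, the screw must not be wrenched past its seat.
- stop: Carton stop: aluminium block 80 mm (x) by 70 mm (y), loose on the rail (y along it), held by friction of only about 9 N. Origin at the middle of its underside, on the rail's top, 40 mm above the bench; block top 55 mm above that. On its +y side a dark steel plate reaches from x = -145 to +40 mm and 17 mm above the block's top. The slotted rail is 45 mm wide, 428 mm long, fixed.
- bore (a point): Centre of the mouth of the round bore in the stop's top, 95 mm above the bench; z up, y along the rail. The bore is 25 mm across, its rim chamfered by 2 mm. 26 to 34 mm below the mouth (differs each time, not measured) is the flat head of the lock screw, which fills the bore; in its middle a hexagon socket 14.8 mm across flats and 14 mm deep, at any angle, neither told nor measured.
- screw (a joint): Lock screw's angle in rad: 0 is against its seat, a firm stop; negative is loose (starts -1.2 to -0.7). Grows when turned clockwise from above, against friction of 0.1 N m; sinks by nothing noticeable. It does not tell how the hexagon lies. A misaligned key stops with its tip 3 mm below the head's face; aligned within 4 degrees it drops 11 mm further. A light press does not turn the screw.
- stand: Grey sheet-steel stand, fixed: top plate 70 mm (x) by 236 mm (y), upper face 112 mm above the bench (origin on the bench), 6 mm thick, on two end legs. Three 19 mm holes at x = 0, y = -75, 0, +75 mm with a key in each, in any order, handles along the stand's x within 6 degrees. In its hole a key's tip is 12 mm above the bench.
- key_middle: Bystander: smaller T-handled hex key in the stand (10 mm hexagon, handle 88 by 20 by 26 mm), origin at its tip. It is too small for the lock screw.
- key_small: Bystander: smallest T-handled hex key in the stand (8 mm hexagon, handle 70 by 17 by 24 mm), origin at its tip. It is too small for the lock screw.
- carton: Bystander: closed cardboard carton 150 by 110 by 75 mm, origin under its centre.
- tape_roll: Bystander: brown roll of packing tape lying flat, 104 mm across, 48 mm high, origin under its centre.
- spare_screw: Bystander: spare cap screw standing on its head, 24 mm across, 61 mm high, origin under its centre.
- spanner: Bystander: steel spanner 190 mm long lying flat along its x axis.
- mouse: Bystander: grey computer mouse 112 by 62 by 33 mm, origin under its centre.
- scanner: Bystander: black hand-held terminal lying on its back, 75 by 185 by 30 mm, origin under its centre.
There are look-alikes about, which are no part of the job. Leave any orange, purple or yellow look-alike of the key_large alone.

How it is judged:
By the outcome, as a careful person would: the job done as asked, in the order asked, and still so for the second after the job is handed in, with the robot touching nothing.
It also fails if it takes over 72 s, if anything falls off the work surface, if the arm or the gripper's body presses on something with over 40 N, if the wrist force passes 120 N, or if a joint passes its speed limit or range.

## Robot

A 7-joint arm with a two-finger parallel gripper is mounted at the origin on the work surface. World frame = base frame: x ahead of the robot, y to its left, z up, the work surface at z = 0. Lengths are in m, angles in degrees, forces in N, time in s.
With the tool pointing down it reaches from about 0.35 to 0.775 m from the base axis. Payload 3.1 kg.
Tool frame: the origin (TCP) lies on the centre line of the jaws, within the pads' length; the fingertips stand 17 mm ahead of it and the grasp point (between the pads) lies 2 mm behind it (robot.tip_reach is the distance from the TCP to the fingertips, in m); z points along the fingers, y is the direction in which the jaws open and shut (so a half turn about z gives the same grasp; the last joint's range is limited). The gripper opens to 85 mm and grips with 20 to 120 N. Pads are 22 mm wide; open, the fingers measure 114 mm over their backs; the gripper's body (76 mm by 85 mm) begins 54 mm behind the grasp point. The pads swing forward as they close: fully open they stand 13 mm farther back than shut.
Start: joints at [63.616, 17.813, 0.802, 86.603, -0.252, 75.585, -1.558], TCP at [0.224, -0.502, 0.248] pointing down, gripper open.
Joint ranges: [-154.91, 154.91], [-16.99, 109.72], [-72.82, 74.43], [7.12, 147.25], [-82.49, 262.49], [11.32, 116.49], [-174.64, 174.64]. Speed limits (degrees/s): [159.86, 159.86, 180, 180, 180, 180, 180].

## Interface

Orientations are given as [roll, pitch, yaw] about the fixed x, y, z axes, in that order (R = Rz(yaw) Ry(pitch) Rx(roll)).
In Python, from station import robot, fingers, vision, workorder, recognise gives the robot as it stands. Calls block until the motion is done:
- robot.move_to(position, orientation): joint-space move of the TCP to a pose.
- robot.line_to(position, orientation=None, velocity=0.15, f_stop=None): straight line of the TCP; orientation=None keeps the orientation; velocity is the mean speed in m/s. With f_stop (N) it stops when the force on the tool has changed by that much, and returns True; else False.
- robot.move_j(angles): joint-space move.
- fingers.gripper_to(opening, force=None): opening from 0.0 (shut) to 1.0 (fully open); force is the grip in N (None keeps the last); returns when the fingers have stopped.
- robot.pause(seconds).
- robot.inverse_kinematics(position, orientation): joint angles nearest the present ones, or None.
- vision.grab_frame(name): name is "scene" or "side" or "wrist"; returns the picture (480x640x3 uint8, red, green, blue); there is no depth.
- vision.calibration(name): a dict with "mtx" (3x3 intrinsics, pixels), "k1" (the pictures are not rectified: a ray, as slopes to the right and down, at radius r is drawn at 1 + k1 r^2 times it, then the intrinsics apply), "extrinsics" (4x4, takes a point from world to camera coordinates); the wrist camera has in their place "T_tool_cam" (4x4, takes a point from camera to tool coordinates, whose origin is the TCP and whose axes are the flange's). Camera axes: x right, y up, looking along -z (the intrinsics and any distortion apply to the point x, -y, -z); pixel columns grow to the right and rows downward; lengths in m; the calibration is good to about 2 mm. A picture is of the moment at which its call begins: read the wrist's pose just before it. calibration takes no time and is no camera call.
A pose or a line that the arm cannot do raises robot.PlanningError and nothing moves.
- workorder.close_job(): hands the job in, once; it reports no verdict.
Trained networks look in the newest picture that a camera, given by its name, has taken for a name from the list of things; names that differ only in an ending like _2 or _b are one class to them, and where a whole thing is asked for, a point or a joint stands for the part that bears it (a point fixed in the world has none). Each returns a list of dicts, best first, with "p" (0 to 1); they miss things now and then, are a little off and sometimes report something else, mostly with a low value. They report only what shows in the picture. A call takes as long as a camera call. They do not tell look-alikes from the thing itself.
- recognise(label, camera): "rect" ([centre column, centre row, width, height] in pixels, round what is visible of it).
Readings, each from a call of its own:
- robot.current_time_s(): time.
- robot.current_joint_positions(): joint angles.
- robot.current_dq(): joint speeds.
- robot.current_joint_torque(): joint torques, N m.
- robot.current_tool_pos(): TCP position.
- robot.current_eef_rot(): TCP orientation.
- robot.current_contact_force(): force on the tool from outside, world axes, zero at the start.
- robot.current_torque(): the same for the moment, N m.
- robot.current_finger_gap(): opening from 0.0 (shut) to 1.0 (fully open).
Only numpy, scipy, OpenCV 4.12 (cv2) and the standard library are available. Lean on these libraries where they do the work, as an engineer would, in place of code of your own. Each camera call takes 0.05 s, during which the arm holds its last target. There are 200 camera calls.

## Working session

There is one attempt and no reset: what is moved stays moved. The work goes in short steps, each a Python script; the robot and the scene stay as the last script left them, time stands still between calls to the robot, and variables do not carry over. Pictures are saved under pics/ and viewed, about 8 in all and at most 12, crops included, and the job is handed in when it is done.

```bash
mkdir -p pics; ls; cat > h.py <<'E'
import numpy as np, cv2
from station import robot, fingers, vision, workorder, recognise
from scipy.spatial.transform import Rotation as R
def save(im,n): cv2.imwrite('pics/'+n,cv2.cvtColor(im,cv2.COLOR_RGB2BGR))
def cam(name):
    c=vision.calibration(name); K=np.array(c['mtx'])
    if 'extrinsics' in c: T=np.linalg.inv(np.array(c['extrinsics']))
    else:
        W=np.eye(4); W[:3,:3]=R.from_euler('xyz',robot.current_eef_rot(),degrees=True).as_matrix(); W[:3,3]=robot.current_tool_pos()
        T=W@np.array(c['T_tool_cam'])
    return K,c['k1'],T   # T cam->world
def ray(C,u,v):
    K,k1,T=C
    d=np.array([(u-K[0,2])/K[0,0],(v-K[1,2])/K[1,1]]); s=d.copy()
    for _ in range(20): s=d/(1+k1*(s@s))
    return T[:3,3],T[:3,:3]@np.array([s[0],-s[1],-1])
def atz(C,u,v,z):
    o,d=ray(C,u,v); return o+d*(z-o[2])/d[2]
def proj(C,P):
    K,k1,T=C; p=np.linalg.inv(T)@np.append(P,1); s=np.array([p[0],-p[1]])/-p[2]; s=s*(1+k1*(s@s))
    return np.array([K[0,0]*s[0]+K[0,2],K[1,1]*s[1]+K[1,2]])
E
python3 - <<'E'
from h import *
for n in ('scene','side','wrist'):
    C=cam(n); save(vision.grab_frame(n),n+'0.png'); print(n,C[0].round(1).tolist(),C[1],C[2].round(3).tolist())
    for l in ('key_large','stop','stand','bore'):
        try: print(l,[(np.round(r['rect']).tolist(),round(r['p'],2)) for r in recognise(l,n)])
        except Exception as e: print(l,e)
print(robot.current_eef_rot(),robot.current_time_s())
E
```

```text
pics
scene [[443.8, 0.0, 309.9], [0.0, 443.8, 237.4], [0.0, 0.0, 1.0]] 0.027747972371632207 [[0.994, 0.087, -0.072, 0.384], [-0.113, 0.804, -0.584, -0.6], [0.007, 0.588, 0.809, 0.974], [0.0, 0.0, 0.0, 1.0]]
key_large [([278.0, 391.0, 37.0, 60.0], 0.87), ([202.0, 432.0, 60.0, 39.0], 0.86), ([362.0, 357.0, 62.0, 25.0], 0.81), ([255.0, 331.0, 58.0, 33.0], 0.81), ([288.0, 473.0, 36.0, 12.0], 0.64)]
stop [([319.0, 203.0, 78.0, 45.0], 0.62)]
stand [([357.0, 380.0, 50.0, 147.0], 0.67)]
bore [([317.0, 204.0, 74.0, 49.0], 0.84)]
side [[461.0, 0.0, 313.9], [0.0, 461.0, 244.7], [0.0, 0.0, 1.0]] -0.062447421337944724 [[0.693, 0.561, -0.453, -0.157], [-0.721, 0.525, -0.452, -0.611], [-0.016, 0.64, 0.768, 1.194], [0.0, 0.0, 0.0, 1.0]]
key_large [([385.0, 350.0, 43.0, 36.0], 0.87), ([364.0, 396.0, 23.0, 49.0], 0.87), ([334.0, 325.0, 28.0, 38.0], 0.74)]
stop [([295.0, 214.0, 41.0, 35.0], 0.77)]
stand []
bore [([297.0, 216.0, 40.0, 32.0], 0.66)]
wrist [[334.0, 0.0, 320.1], [0.0, 334.0, 239.4], [0.0, 0.0, 1.0]] -0.03972180231679003 [[0.407, 0.882, 0.238, 0.284], [-0.914, 0.393, 0.106, -0.477], [0.0, -0.261, 0.965, 0.374], [0.0, 0.0, 0.0, 1.0]]
key_large [([215.0, 14.0, 34.0, 28.0], 0.85), ([186.0, 201.0, 92.0, 154.0], 0.85), ([388.0, 79.0, 83.0, 158.0], 0.59), ([80.0, 4.0, 19.0, 8.0], 0.53)]
stop []
stand []
bore []
[ 1.79995568e+02 -2.31046138e-04  2.39991987e+01] 0.75
```

View pics/scene0.png

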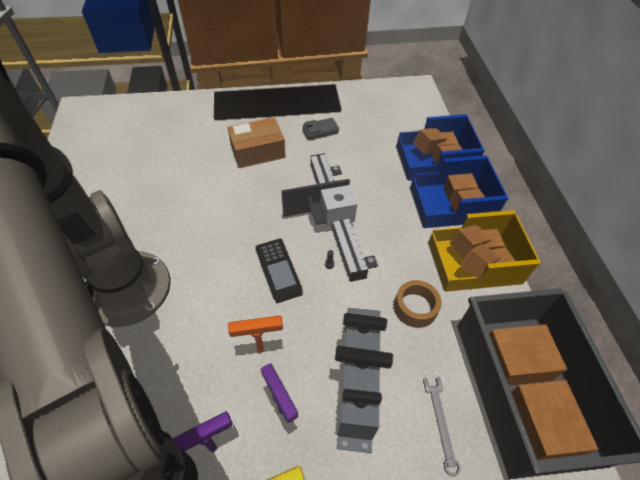

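View pics/side0.png

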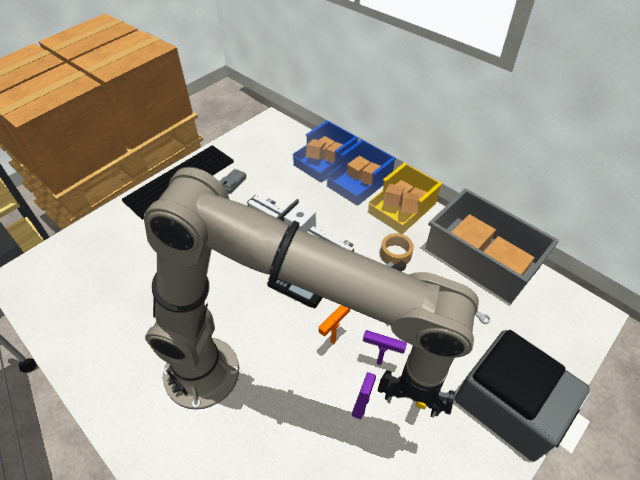

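Scene: the black T-keys stand in the grey stand at (365,321), (364,357) and (363,397). The middle one has the longest handle. Look-alikes are orange (256,328), purple (280,391), purple (203,432) and yellow (288,475), and I'll leave those alone. The stop's bore is at about (339,198). The side view is blocked by the arm.

```bash
python3 - <<'E'
from h import *
C=cam('scene')
for n,a,b in (('far',(345,318),(386,323)),('mid',(336,354),(392,360)),('near',(344,395),(381,400))):
    A,B=atz(C,*a,.15),atz(C,*b,.15); print(n,((A+B)/2).round(4),np.linalg.norm(A-B).round(4),np.degrees(np.arctan2(*(B-A)[1::-1])).round(1))
print('bore',atz(C,339,198,.095).round(4)); 
print('rail',atz(C,320,157,.04).round(3),atz(C,358,275,.04).round(3))
im=vision.grab_frame('scene'); save(cv2.resize(im[290:460,300:440],None,fx=4,fy=4,interpolation=2)[:600],'c1.png')
save(cv2.resize(im[130:290,260:400],None,fx=4,fy=3.7,interpolation=2),'c2.png')
E
```

```text
far [ 0.5453 -0.2233  0.15  ] 0.0827 -13.8
mid [ 0.5281 -0.2979  0.15  ] 0.1071 -12.6
near [ 0.5114 -0.3722  0.15  ] 0.067 -13.8
bore [0.5522 0.1533 0.095 ]
rail [0.531 0.367 0.04 ] [ 0.571 -0.052  0.04 ]
```

View pics/c1.png

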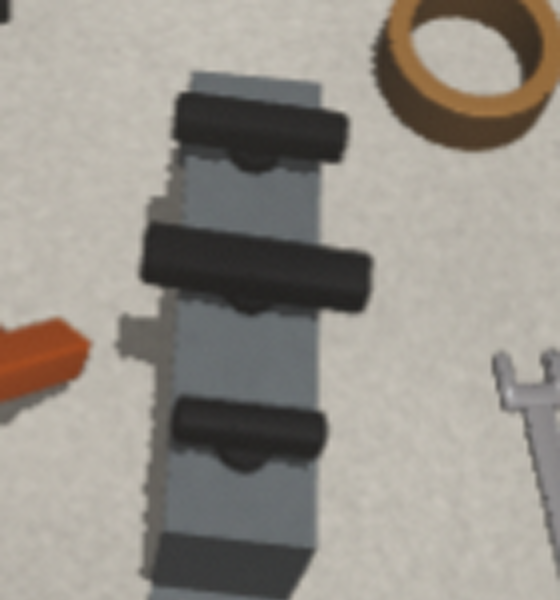

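```bash
python3 - <<'E'
from h import *
for y in (-13,167):
  for p in ([.528,-.298,.25],[.552,.153,.25],[.552,.153,.2]): print(y,p,np.round(robot.inverse_kinematics(p,[180,0,y]) if robot.inverse_kinematics(p,[180,0,y]) is not None else 0,1))
for y in (60,0,-60,-120,-180,120): 
  q=robot.inverse_kinematics([.552,.153,.2],[180,0,y]); print(y,None if q is None else np.round(q,1))
robot.move_to([.528,-.298,.28],[180,0,-13])
fingers.gripper_to(.55)
C=cam('wrist'); im=vision.grab_frame('wrist'); save(im,'w1.png')
print(robot.current_time_s(),robot.current_tool_pos(),robot.current_joint_positions())
print([(np.round(r['rect'],1).tolist(),round(r['p'],2)) for r in recognise('key_large','wrist')])
print(proj(C,[.528,-.298,.154]))
E
```

```text
-13 [0.528, -0.298, 0.25] [ 31.   24.6  -4.7  76.7   2.   78.7 -76.7]
-13 [0.552, 0.153, 0.25] [  12.8   26.3  -44.2   81.4   18.3   79.6 -134.7]
-13 [0.552, 0.153, 0.2] [  11.6   27.7  -41.8   86.2   18.9   73.3 -135.3]
167 [0.528, -0.298, 0.25] [ 47.4  27.4 -30.1  76.   13.6  80.2  94.8]
167 [0.552, 0.153, 0.25] [ 16.8  28.4 -51.2  81.3  22.1  80.7  42.4]
167 [0.552, 0.153, 0.2] [ 16.1  30.  -49.4  86.   23.2  74.6  41.4]
60 [ 15.9  29.9 -49.1  86.   23.   74.6 -65.5]
0 [  14.2   28.9  -46.    86.1   21.2   74.  -124.1]
-60 [ -58.8   34.1   64.5   89.   -31.3   76.9 -140.9]
-120 [ 22.3  35.  -61.7  85.8  31.1  77.8 108.3]
-180 [ 16.1  30.  -49.4  86.   23.2  74.6  54.3]
120 [ 15.5  29.7 -48.3  86.   22.6  74.4  -5.2]
2.6917 [ 0.5279303  -0.29811443  0.2800114 ] [ 31.05762223  24.03485347  -4.87237655  73.45609856   1.99938232
  82.58915143 -76.66214627]
[([539.0, 269.9, 83.5, 115.8], 0.7), ([486.6, 319.6, 27.0, 19.8], 0.59)]
[318.34431956 237.03683919]
```

View pics/w1.png

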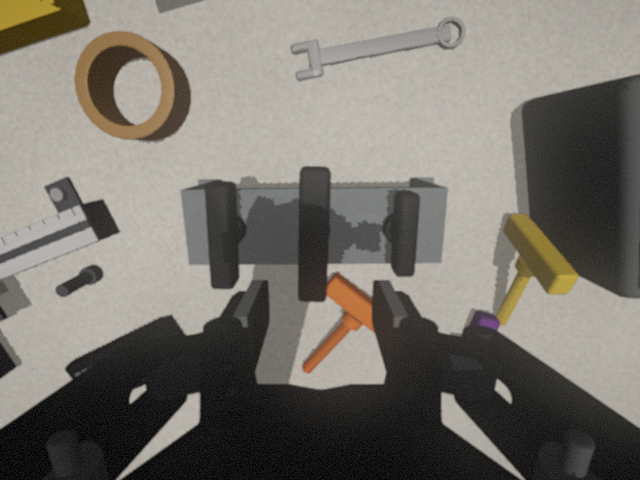

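The middle key, centred near (314,234), is clearly the largest: its handle is 133 px long against 108 and 85. The orange, yellow and purple look-alikes lie off the stand. I'll grasp with yaw near 167° so that joint 7 has room to turn clockwise. First I'll look from the opposite yaw, which averages out camera bias.

```bash
cat >> h.py <<'E'
def handle(im,C,seed,z,thr=75):
    """centre, yaw, length of the dark handle's top outline at seed (restricted box), at height z"""
    g=cv2.cvtColor(im,cv2.COLOR_RGB2GRAY); x,y=map(int,seed)
    m=(g<thr).astype(np.uint8); b=np.zeros_like(m); b[y-90:y+90,x-24:x+24]=m[y-90:y+90,x-24:x+24]
    b=cv2.morphologyEx(b,cv2.MORPH_OPEN,np.ones((5,15),np.uint8))
    n,l,s,c=cv2.connectedComponentsWithStats(b); k=l[y,x]
    (cx,cy),wh,a=cv2.minAreaRect(np.argwhere(l==k)[:,::-1].astype(np.float32))
    return (cx,cy),wh,a,s[k]
E
python3 - <<'E'
from h import *
im=cv2.cvtColor(cv2.imread('pics/w1.png'),cv2.COLOR_BGR2RGB)
C=cam('wrist'); print(handle(im,C,(314,230),.154))
def corners(C,c,yaw):
    r=R.from_euler('z',yaw,degrees=True).as_matrix()
    return np.array([proj(C,np.array([*c,z])+r@np.array([sx*.055,sy*.012,0])) for z in (.154,.126) for sx,sy in((1,1),(1,-1),(-1,-1),(-1,1))]).round(0).tolist()
print(corners(C,(.528,-.298),-13))
print('hole line far/mid/near', [atz(C,u,v,.154).round(4) for u,v in ((314,172),(314,234),(314,296))])
robot.move_to([.528,-.298,.28],[180,0,167])
C=cam('wrist'); im=vision.grab_frame('wrist'); save(im,'w2.png')
print(corners(C,(.528,-.298),-13)); print(handle(im,C,(322,230),.154), robot.current_joint_positions().__repr__(),robot.current_time_s())
E
```

```text
((313.5, 247.0), (106.0, 33.0), 90.0, array([ 297,  194,   34,  107, 3241], dtype=int32))
[[302.0, 165.0], [335.0, 165.0], [333.0, 302.0], [304.0, 302.0], [304.0, 163.0], [333.0, 163.0], [332.0, 288.0], [306.0, 288.0]]
hole line far/mid/near [array([ 0.5774, -0.306 ,  0.154 ]), array([ 0.5313, -0.2951,  0.154 ]), array([ 0.4803, -0.2831,  0.154 ])]
[[302.0, 165.0], [335.0, 165.0], [333.0, 302.0], [304.0, 302.0], [304.0, 164.0], [333.0, 164.0], [332.0, 288.0], [306.0, 288.0]]
((314.0, 246.5), (107.0, 32.0), 90.0, array([ 298,  193,   33,  108, 3257], dtype=int32)) array([ 31.03860358,  24.0381116 ,  -4.87165548,  73.45327565,
         2.00005469,  82.58989574, -76.662572  ]) 3.0417
```

View pics/w2.png

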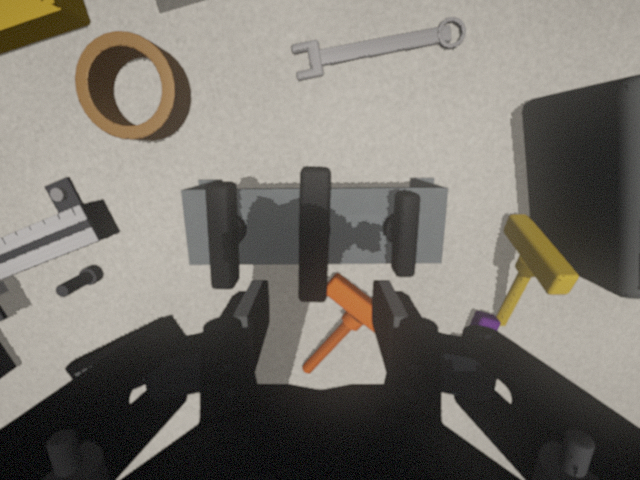

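```bash
python3 - <<'E'
from h import *
q=robot.inverse_kinematics([.528,-.298,.28],[180,0,167]); print(np.round(q,1))
robot.move_j(q)
C=cam('wrist'); im=vision.grab_frame('wrist'); save(im,'w3.png')
print(robot.current_tool_pos(),robot.current_eef_rot(),robot.current_time_s())
i1=cv2.imread('pics/w1.png');i3=cv2.imread('pics/w3.png')
f=lambda i:cv2.resize(i[150:320,250:380],None,fx=3,fy=3.5,interpolation=2)
cv2.imwrite('pics/w13.png',np.hstack([f(i1),f(i3)]))
E
```

```text
[ 31.   24.   -4.9  73.5   2.   82.6 -76.7]
[ 0.52801192 -0.29798567  0.27998882] [-1.79999631e+02  1.08241984e-03 -1.29979806e+01] 3.3417
```

View pics/w13.png

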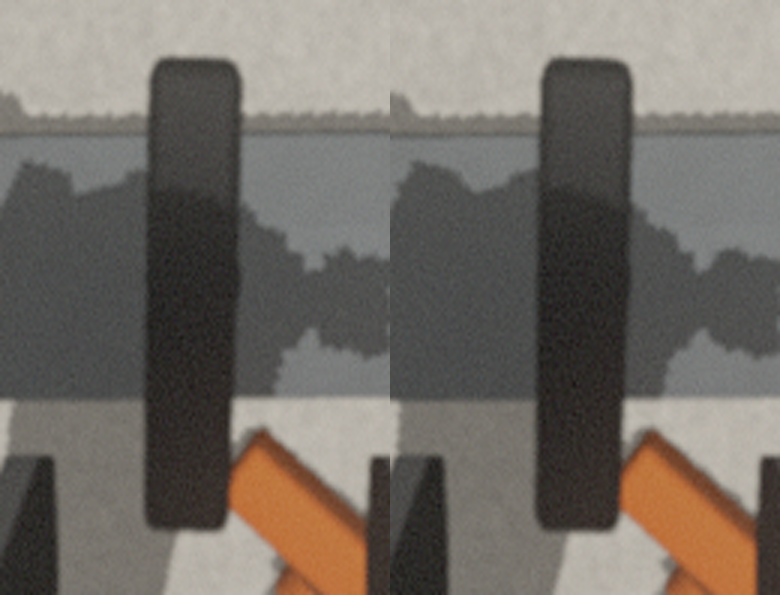

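```bash
python3 - <<'E'
from h import *
q=list(robot.current_joint_positions()); q[6]+=180; robot.move_j(q)
C=cam('wrist'); im=vision.grab_frame('wrist'); save(im,'w4.png')
print(robot.current_tool_pos(),robot.current_eef_rot(),robot.current_time_s())
def corners(C,c,yaw):
    r=R.from_euler('z',yaw,degrees=True).as_matrix()
    return np.array([proj(C,np.array([*c,z])+r@np.array([sx*.055,sy*.012,0])) for z in (.154,.126) for sx,sy in((1,1),(1,-1),(-1,-1),(-1,1))]).round(0).tolist()
print(corners(C,(.528,-.298),-13))
save(cv2.resize(im[150:320,250:380],None,fx=3,fy=3.5,interpolation=2),'w4c.png')
E
```

```text
[ 0.52801086 -0.29798945  0.28000922] [-1.79998513e+02  7.40043938e-04  1.66993763e+02] 6.0417
[[336.0, 301.0], [307.0, 301.0], [305.0, 164.0], [338.0, 164.0], [335.0, 288.0], [308.0, 288.0], [307.0, 163.0], [336.0, 163.0]]
```

View pics/w4c.png

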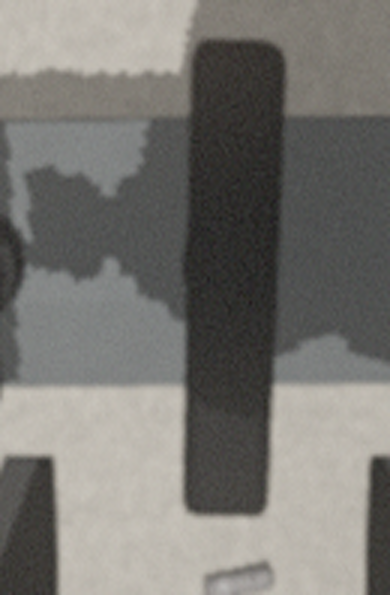

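```bash
python3 - <<'E'
from h import *
Tc=np.array(vision.calibration('wrist')['T_tool_cam']); print(Tc.round(4).tolist())
rr=R.from_euler('xyz',[180,0,167],degrees=True).as_matrix()
off=rr@Tc[:3,3]; print(off)
p=np.array([.553,.155,.31])-off; print(p)
robot.line_to([.5275,-.2,.28],velocity=.3) if 0 else None
robot.move_to(p,[180,0,167])
C=cam('wrist'); im=vision.grab_frame('wrist'); save(im,'b1.png')
print(robot.current_tool_pos(),robot.current_eef_rot(),robot.current_joint_positions(),robot.current_time_s())
c=proj(C,[.553,.155,.095]); print(c)
x,y=map(int,c); cr=im[max(y-60,0):y+60,x-80:x+80]; cr=np.clip(cr.astype(float)*1.0,0,255).astype(np.uint8)
save(cv2.resize(cr,None,fx=5,fy=5,interpolation=2),'b1c.png')
E
```

```text
[[-0.0001, 0.9656, 0.2602, 0.0654], [1.0, 0.0001, 0.0003, -0.0011], [0.0002, 0.2602, -0.9656, -0.1256], [0.0, 0.0, 0.0, 1.0]]
[-0.06399065  0.01366033  0.12558517]
[0.61699065 0.14133967 0.18441483]
[0.61781821 0.13879002 0.18472378] [-1.79930933e+02  7.32070406e-02  1.66796843e+02] [ -5.172536    30.5684099  -14.18822429  77.64352684   7.60437943
  72.67584167  57.0703886 ] 7.7667
[323.67478633 147.17807437]
```

View pics/b1c.png

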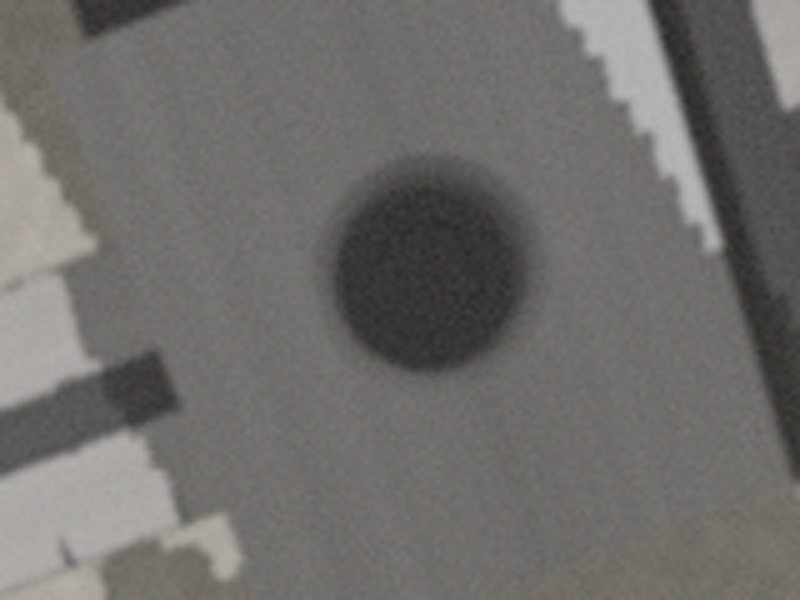

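```bash
python3 - <<'E'
from h import *
C=cam('wrist'); print(robot.current_tool_pos(),robot.current_eef_rot())
im=np.mean([vision.grab_frame('wrist').astype(float) for _ in range(10)],0)
print(robot.current_tool_pos(),robot.current_time_s())
np.save('b2.npy',im); g=im.mean(2)
x,y=map(int,proj(C,[.553,.155,.095])); print(x,y)
cr=g[y-45:y+45,x-50:x+50]; big=cv2.resize(cr.astype(np.float32),None,fx=6,fy=6,interpolation=2)
lo=big.min(); print(lo,np.percentile(big,[1,5,10,50]))
a=np.clip((big-lo)/(np.percentile(big,50)-lo)*255,0,255).astype(np.uint8)
b=np.clip((big-lo)/12*255,0,255).astype(np.uint8)
cv2.imwrite('pics/b2.png',np.vstack([a,b])[:, :] if 0 else cv2.resize(np.hstack([a,b]),None,fx=.66,fy=.66))
E
```

```text
[0.61781821 0.13879002 0.18472378] [-1.79930933e+02  7.32070406e-02  1.66796843e+02]
[0.61698358 0.14132142 0.18441088] 8.2667
323 147
48.54145 [ 52.24869579  54.10423603  59.1841156  110.14672852]
```

View pics/b2.png

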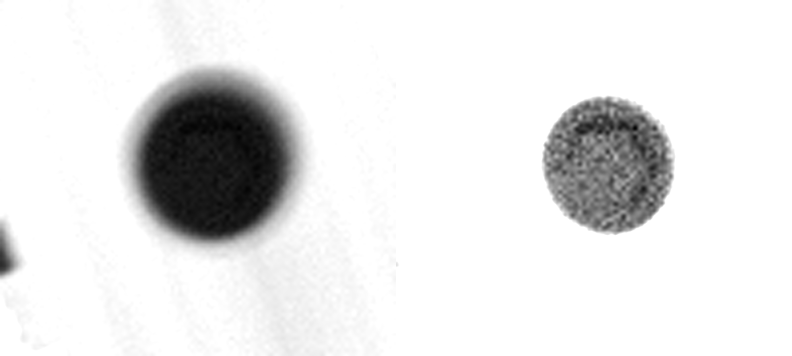

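```bash
python3 - <<'E'
from h import *
C=cam('wrist'); T=C[2]
im=np.mean([vision.grab_frame('wrist').astype(float) for _ in range(4)],0); g=cv2.GaussianBlur(im.mean(2),(0,0),1)
x,y=map(int,proj(C,[.553,.155,.095])); cr=g[y-45:y+45,x-45:x+45]; base=np.percentile(cr,60); print(base,x,y)
rt=R.from_euler('xyz',robot.current_eef_rot(),degrees=True).as_matrix()
for t,z in ((65,.093),(75,.093),(85,.094),(95,.095),(102,.095)):
    big=cv2.resize(cr.astype(np.float32),None,fx=8,fy=8,interpolation=2)
    cs,_=cv2.findContours((big<t).astype(np.uint8),cv2.RETR_EXTERNAL,cv2.CHAIN_APPROX_NONE)
    c=min((k for k in cs if cv2.contourArea(k)>64*300),key=lambda k:np.linalg.norm(k.mean((0,1))-360))
    pts=(c[:,0]+.5)/8-.5+[x-45,y-45]
    W=np.array([atz(C,*p,z)[:2] for p in pts[::10]])
    e,ax,_=cv2.fitEllipse((W*1e4).astype(np.float32)); 
    bias=rt@np.array([.00125,.0004,0]); e=np.array(e)/1e4
    print(t,z,e.round(4),np.array(ax)/10,'corr',(e-bias[:2]).round(4))
print(robot.current_joint_positions())
E
```

```text
110.68128629552488 320 149
65 0.093 [0.5504 0.1585] [21.95258026 22.08787994] corr [0.5516 0.1578]
75 0.093 [0.5503 0.1586] [23.45066833 23.62325134] corr [0.5514 0.158 ]
85 0.094 [0.55   0.1588] [24.78645172 25.05059509] corr [0.5512 0.1581]
95 0.095 [0.5498 0.1589] [26.56116028 26.6386322 ] corr [0.551  0.1582]
102 0.095 [0.55   0.1589] [27.9440918  28.49431152] corr [0.5511 0.1583]
[ -5.28836374  30.58986345 -14.31395694  77.67302187   7.57199352
  72.66611529  57.06391439]
```

```bash
python3 - <<'E'
from h import *
robot.move_to([.5275,-.2937,.22],[180,0,165.6]); robot.pause(.3)
print(robot.current_tool_pos(),robot.current_eef_rot(),robot.current_joint_positions()[6])
s=robot.line_to([.5275,-.2937,.138],velocity=.08,f_stop=8); print('stop',s,robot.current_tool_pos())
if not s:
    f0=robot.current_contact_force(); fingers.gripper_to(0.0,60); print(robot.current_finger_gap(),f0,robot.current_contact_force(),robot.current_torque())
print(robot.current_time_s())
E
```

```text
[ 0.52792625 -0.29293084  0.21994196] [ 1.79987176e+02 -1.51043351e-03  1.65680974e+02] 99.89624419645756
stop False [ 0.52804711 -0.29392977  0.13875865]
0.275864472003503 [ 0.12675332  0.22788877 -0.86767729] [-1.42873642  1.2171638   5.72123631] [0.21713668 0.20898136 0.0331922 ]
11.9333
```

```bash
python3 - <<'E'
from h import *
print(robot.current_tool_pos(),robot.current_eef_rot())
p=robot.current_tool_pos()
robot.line_to([p[0],p[1],.30],velocity=.12); print(robot.current_finger_gap(),robot.current_contact_force())
robot.move_to([.5518,.1578,.30],[180,0,165.6]); robot.pause(.3)
robot.line_to([.5518,.1578,.241],velocity=.1); robot.pause(.3)
print(robot.current_tool_pos(),robot.current_eef_rot(),robot.current_joint_positions()[6],robot.current_contact_force(),robot.current_time_s())
C=cam('scene'); im=np.mean([vision.grab_frame('scene').astype(float) for _ in range(4)],0)
print('tip',proj(C,[.5518,.1578,.115]),'bore',proj(C,[.5515,.158,.095]))
np.save('s1.npy',im)
x,y=map(int,proj(C,[.5518,.1578,.115])); a=im[y-60:y+30,x-50:x+50].astype(np.uint8)
im2=np.mean([vision.grab_frame('side').astype(float) for _ in range(4)],0); C2=cam('side'); np.save('s2.npy',im2)
print('tip',proj(C2,[.5518,.1578,.115]),'bore',proj(C2,[.5515,.158,.095]))
x2,y2=map(int,proj(C2,[.5518,.1578,.115])); b=im2[y2-60:y2+30,x2-50:x2+50].astype(np.uint8)
print(x,y,x2,y2)
save(cv2.resize(np.hstack([a,b]),None,fx=4,fy=4,interpolation=2),'s1.png')
E
```

```text
[ 0.52807375 -0.29369819  0.13917176] [-1.79991001e+02  9.45383866e-02  1.65610964e+02]
0.2745970226787213 [-0.74723974 -0.29137812 -2.74931005]
[0.55211374 0.15793053 0.24161834] [1.79966497e+02 6.16459490e-02 1.65600167e+02] 50.73033860210711 [-0.17168089 -0.57156951 -2.39798328] 16.4333
tip [339.03975324 191.59841646] bore [338.45505766 196.67300707]
tip [299.76432621 210.41863259] bore [299.89904559 214.67994349]
339 191 299 210
```

View pics/s1.png

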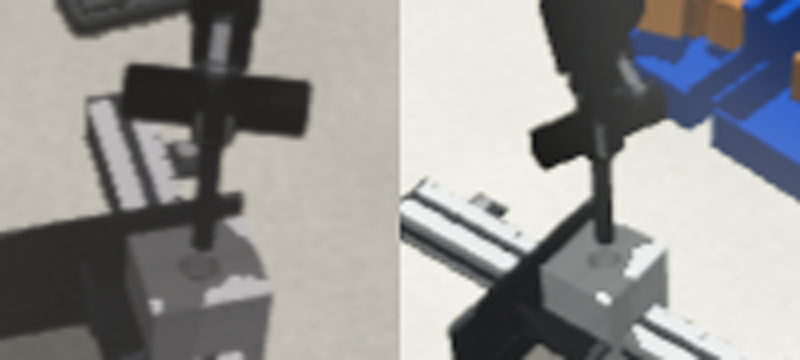

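Relative offsets in both views match the prediction to about 0.5 px: left, tip (201,249) above bore (201,267); right, tip (605,241) above bore (603,259). The key hangs vertical. Next I'll descend gently.

```bash
python3 - <<'E'
from h import *
B=[.5516,.1578]
s=robot.line_to([*B,.206],velocity=.05,f_stop=4); robot.pause(.2); print(s,robot.current_tool_pos(),robot.current_contact_force())
if not s:
    s=robot.line_to([*B,.170],velocity=.015,f_stop=5); print(s,robot.current_tool_pos(),robot.current_contact_force()); robot.pause(.2); print(robot.current_tool_pos(),robot.current_contact_force(),robot.current_torque(),robot.current_eef_rot())
print(robot.current_time_s())
E
```

```text
False [0.55184552 0.15789892 0.20644561] [ 0.31662642  0.01922081 -2.54233066]
True [0.55188866 0.15799453 0.19084363] [0.60922744 0.29276185 4.10593458]
[0.55174276 0.15806263 0.1907748 ] [-0.06526551 -0.68586291  6.06529834] [ 0.03282957 -0.04041545 -0.01691197] [1.79974207e+02 1.57173760e-02 1.65605995e+02]
19.2917
```

```bash
cat > srch.py <<'E'
from h import *
import sys
B=[.5516,.1578]; z0=float(sys.argv[1]); y0=float(sys.argv[2]); n=int(sys.argv[3])
for i in range(1,n+1):
    y=y0-6*i
    robot.line_to([*B,z0+.0015],[180,0,y],velocity=.006)
    s=robot.line_to([*B,z0-.005],velocity=.015,f_stop=6)
    p=robot.current_tool_pos(); print(y,s,np.round(p,5),np.round(robot.current_contact_force(),1),round(robot.current_eef_rot()[2],1),round(robot.current_time_s(),2),flush=True)
    if not s and p[2]<z0-.003: print('DROP'); break
E
python3 srch.py .1908 165.6 3
```

```text
159.6 True [0.55181 0.15781 0.19093] [-0.3 -0.2  5.2] 159.6 20.26
153.6 True [0.55182 0.15778 0.191  ] [0.3 0.1 5.2] 153.6 21.18
147.6 True [0.55173 0.15773 0.19102] [ 0.2 -0.   4.7] 147.6 22.06
```

```bash
python3 srch.py .1909 147.6 8
```

```text
141.6 True [0.55166 0.15771 0.19104] [ 0.  -0.   4.6] 141.6 22.95
135.6 True [0.55165 0.15769 0.19108] [-0.5  0.5  4.1] 135.6 23.85
129.6 True [0.55167 0.15768 0.19102] [-0.4 -0.   4.9] 129.6 24.77
123.6 True [0.5516  0.15775 0.19095] [ 0.  -0.6  5.8] 123.6 25.7
117.6 True [0.55162 0.15778 0.19077] [ 0.2 -0.8  4.4] 117.6 26.67
111.6 False [0.55147 0.15772 0.18556] [ 0.5  0.2 -3.3] 111.6 27.97
DROP
```

```bash
python3 - <<'E'
from h import *
B=[.5515,.1577]
s=robot.line_to([*B,.174],velocity=.015,f_stop=6); robot.pause(.2)
print(s,robot.current_tool_pos(),robot.current_contact_force(),robot.current_torque(),robot.current_joint_positions(),robot.current_time_s())
E
```

```text
True [0.55167666 0.15785728 0.17975659] [-0.57104514 -0.08776151  6.08672286] [ 0.06074632  0.05415257 -0.00544487] [ -8.73342607  23.77753181 -12.32984103  88.5578958    5.3160892
  68.20785732  -0.42268543] 28.6833
```

```bash
cat > turn.py <<'E'
from h import *
import sys
ys=np.arange(float(sys.argv[1]),float(sys.argv[2])-1e-6,-float(sys.argv[3])); lim=float(sys.argv[4])
q=np.array(robot.inverse_kinematics([.5516,.1578,.1797],[180,0,float(sys.argv[1])]),float)
for y in ys:
    robot.move_j(list(q-np.array([0]*6+[ys[0]-y])))
    t=robot.current_torque(); f=robot.current_contact_force(); p=robot.current_tool_pos()
    print(round(y,1),round(robot.current_eef_rot()[2],2),np.round(t,3),np.round(f,1),np.round(p,4),round(robot.current_time_s(),2),flush=True)
    if abs(t[2])>lim or np.hypot(f[0],f[1])>5: print('STOP'); break
E
python3 turn.py 111.6 87.6 4 .25
```

```text
111.6 111.6 [0.024 0.112 0.01 ] [0.3 0.  3. ] [0.5517 0.1579 0.18  ] 28.93
107.6 107.7 [-0.053  0.109 -0.004] [0.3 0.9 4.1] [0.5517 0.1578 0.1799] 29.18
103.6 103.75 [-0.028  0.223  0.009] [-0.5 -0.8  4. ] [0.5516 0.1578 0.1798] 29.43
99.6 99.77 [-0.097  0.303  0.024] [-1.  -0.7  5.8] [0.5515 0.1578 0.1798] 29.68
95.6 95.78 [-0.094  0.464 -0.002] [-1.  -0.7  4.7] [0.5515 0.1578 0.1798] 29.93
91.6 91.78 [-0.116  0.469  0.002] [-1.3 -0.4  4.8] [0.5514 0.1578 0.1798] 30.18
87.6 87.78 [-0.095  0.502 -0.007] [-1.5 -0.7  5.6] [0.5513 0.1578 0.1798] 30.43
```

```bash
sed -i 's/,flush=True)/,np.round(robot.current_joint_torque(),2)[-3:],flush=True)/' turn.py
python3 turn.py 87.6 73.6 2 .25; python3 -c "
from h import *
robot.pause(.2); print(robot.current_torque(),robot.current_contact_force(),robot.current_joint_torque(),robot.current_finger_gap())"
```

```text
87.6 87.79 [-0.105  0.561  0.122] [-2.2 -0.2  5.1] [0.5513 0.1578 0.1798] 30.68 [ 0.11 -0.76 -0.06]
85.6 85.79 [-0.155  0.53   0.11 ] [-3.  -0.5  5.6] [0.5513 0.1578 0.1798] 30.93 [ 0.11 -0.8  -0.1 ]
83.6 83.79 [-0.125  0.569  0.06 ] [-1.5 -0.9  5.9] [0.5512 0.1578 0.1798] 31.18 [ 0.12 -0.82 -0.1 ]
81.6 81.79 [-0.078  0.629  0.105] [-2.  -0.6  5.1] [0.5512 0.1578 0.1798] 31.43 [ 0.14 -0.85 -0.1 ]
79.6 79.79 [-0.086  0.598  0.093] [-2.3 -0.5  5.3] [0.5511 0.1579 0.1798] 31.68 [ 0.17 -0.87 -0.1 ]
77.6 77.79 [-0.094  0.609  0.116] [-2.6 -0.4  6.4] [0.5511 0.1579 0.1798] 31.93 [ 0.19 -0.89 -0.1 ]
75.6 75.79 [-0.053  0.647  0.122] [-1.2 -0.6  6.2] [0.551  0.158  0.1798] 32.18 [ 0.21 -0.91 -0.1 ]
73.6 73.8 [0.002 0.642 0.081] [-2.6 -0.2  4.9] [0.551  0.158  0.1798] 32.43 [ 0.23 -0.92 -0.1 ]
[-0.05720749  0.6918863   0.11828773] [-2.12365967 -0.5806409   6.24016724] [  0.28439619 -38.31158638  -1.49438694 -21.09424174   0.23170423
  -0.91934659  -0.08387296] 0.28158308281008165
```

```bash
sed -i 's/\[.5516,.1578,.1797\]/[.5508,.1580,.1798]/' turn.py
python3 turn.py 73.6 53.6 2 .19
```

```text
73.6 73.71 [0.001 0.414 0.101] [-0.7  0.7  5.9] [0.5507 0.1582 0.1798] 32.88 [ 0.17 -0.54 -0.07]
71.6 71.68 [0.006 0.438 0.1  ] [-2.2  0.4  4.4] [0.5507 0.1582 0.1799] 33.13 [ 0.25 -0.6  -0.1 ]
69.6 69.68 [0.059 0.468 0.093] [-1.6 -0.6  4.5] [0.5507 0.1582 0.1798] 33.38 [ 0.26 -0.62 -0.1 ]
67.6 67.68 [-0.014  0.509  0.113] [-0.5 -0.4  4.5] [0.5507 0.1582 0.1798] 33.63 [ 0.27 -0.64 -0.1 ]
65.6 65.68 [0.058 0.527 0.108] [-1.8 -0.1  5. ] [0.5506 0.1582 0.1798] 33.88 [ 0.28 -0.66 -0.1 ]
63.6 63.68 [0.096 0.532 0.118] [-2.3 -0.2  5.2] [0.5506 0.1582 0.1798] 34.13 [ 0.29 -0.68 -0.1 ]
61.6 61.68 [0.091 0.51  0.116] [-2.1  0.6  5.2] [0.5506 0.1583 0.1798] 34.38 [ 0.31 -0.69 -0.1 ]
59.6 59.68 [0.088 0.507 0.1  ] [-1.3 -0.5  5.4] [0.5505 0.1583 0.1798] 34.63 [ 0.33 -0.7  -0.1 ]
57.6 57.68 [0.034 0.58  0.146] [-2.9  0.3  5.5] [0.5505 0.1583 0.1798] 34.88 [ 0.35 -0.7  -0.1 ]
55.6 55.68 [0.127 0.571 0.082] [-2.1  0.7  6. ] [0.5505 0.1584 0.1798] 35.13 [ 0.37 -0.69 -0.1 ]
53.6 53.69 [0.092 0.551 0.092] [-1.6 -0.5  6.1] [0.5505 0.1584 0.1798] 35.38 [ 0.39 -0.69 -0.1 ]
```

```bash
sed -i 's/\[.5508,.1580,.1798\]/[.5502,.1582,.1799]/; s/if abs(t\[2\])>lim/if abs(robot.current_joint_torque()[6])>.17 or abs(t[2])>lim/' turn.py
python3 turn.py 53.6 15.6 1.5 .25
```

```text
53.6 53.64 [0.124 0.342 0.077] [-1.2  1.1  4.3] [0.5502 0.1584 0.1799] 35.63 [ 0.3  -0.41 -0.08]
52.1 52.15 [0.11  0.398 0.086] [-1.3 -0.2  4.5] [0.5502 0.1583 0.1799] 35.88 [ 0.36 -0.39 -0.11]
50.6 50.66 [0.197 0.371 0.099] [-1.   0.2  4.2] [0.5501 0.1583 0.1799] 36.13 [ 0.41 -0.39 -0.11]
49.1 49.15 [0.191 0.384 0.072] [-1.5 -0.1  4.6] [0.5501 0.1583 0.1798] 36.38 [ 0.47 -0.4  -0.11]
47.6 47.65 [0.306 0.403 0.117] [-1.2  1.5  4.2] [0.5502 0.1583 0.1799] 36.63 [ 0.53 -0.41 -0.11]
46.1 46.16 [0.304 0.451 0.071] [-2.3  0.6  4. ] [0.5501 0.1584 0.1799] 36.88 [ 0.58 -0.43 -0.11]
44.6 44.66 [0.344 0.467 0.105] [-1.6  1.3  4.1] [0.5501 0.1583 0.1799] 37.13 [ 0.64 -0.45 -0.11]
43.1 43.16 [0.37  0.53  0.073] [-1.4  1.5  4.1] [0.5501 0.1583 0.1799] 37.38 [ 0.7  -0.47 -0.11]
41.6 41.65 [0.361 0.517 0.061] [-1.5  1.4  4.6] [0.5501 0.1583 0.1799] 37.63 [ 0.76 -0.49 -0.11]
40.1 40.16 [0.468 0.547 0.097] [-2.8  1.4  4.3] [0.5501 0.1584 0.1799] 37.88 [ 0.82 -0.51 -0.11]
38.6 38.68 [0.482 0.582 0.212] [-2.7  1.1  4.9] [0.55   0.1583 0.1799] 38.13 [ 0.79 -0.63 -0.23]
STOP
```

```bash
python3 - <<'E'
from h import *
robot.pause(.2); q=list(robot.current_joint_positions()); print(robot.current_joint_torque()[6],robot.current_torque(),robot.current_eef_rot()[2])
q[6]-=1.0; robot.move_j(q); robot.pause(.15); print(robot.current_joint_torque()[6],robot.current_torque(),robot.current_eef_rot()[2],robot.current_contact_force())
E
```

```text
-0.21148508414626122 [0.4783746  0.69394744 0.22417574] 38.63454347493638
-0.31015547923743725 [0.41955963 0.71233052 0.30596754] 37.65554230926997 [-2.15376405  0.93598889  4.44030695]
```

```bash
python3 - <<'E'
from h import *
q=list(robot.current_joint_positions()); q[6]+=3.2; robot.move_j(q); robot.pause(.15)
print(robot.current_joint_torque()[6],robot.current_torque(),robot.current_contact_force())
p=robot.current_tool_pos(); 
s=robot.line_to([p[0],p[1],.187],velocity=.03,f_stop=15); print(s,robot.current_contact_force(),robot.current_tool_pos())
if not s:
    s=robot.line_to([p[0],p[1],.235],velocity=.06,f_stop=12); print(s,robot.current_contact_force(),robot.current_tool_pos())
if not s:
    robot.line_to([p[0],p[1],.31],velocity=.15)
    robot.move_to([.52807,-.2937,.30],[180,0,165.61]); robot.pause(.4)
    print(robot.current_tool_pos(),robot.current_eef_rot(),robot.current_joint_positions()[6],robot.current_finger_gap(),robot.current_contact_force(),robot.current_time_s())
    C=cam('scene'); im=vision.grab_frame('scene'); x,y=map(int,proj(C,[.528,-.294,.15]))
    C2=cam('side'); im2=vision.grab_frame('side'); x2,y2=map(int,proj(C2,[.528,-.294,.15])); print(x,y,x2,y2)
    save(cv2.resize(np.hstack([im[y-70:y+50,x-60:x+60],im2[y2-70:y2+50,x2-60:x2+60]]),None,fx=3.3,fy=4,interpolation=2),'r1.png')
    save(im,'scene_r.png')
E
```

```text
-0.04167470382526517 [0.46862554 0.46877525 0.04840911] [-2.38348245  0.99986167  3.07151948]
False [-2.23612166  1.29122498 -2.57351368] [0.54961362 0.1578289  0.18633533]
False [ 0.87312422  0.13423855 -2.00418985] [0.54982683 0.1581565  0.23451035]
[ 0.52813741 -0.29357883  0.30001756] [1.79999680e+02 2.30303411e-03 1.65621974e+02] 97.974927111368 0.28063462929541777 [ 0.79614477  0.65827106 -2.80015799] 44.0083
363 355 410 287
```

View pics/r1.png

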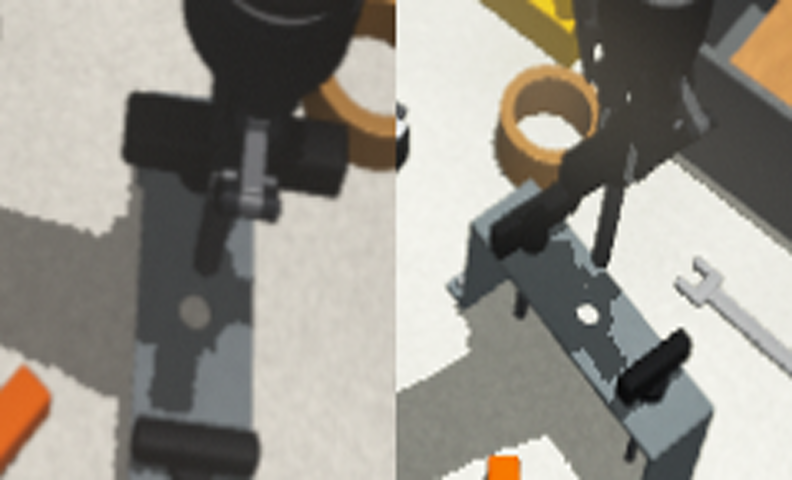

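The key hangs over its own empty hole: left, tip (205,270) and hole (195,312); right, tip (600,263) and hole (588,314). The shaft looks slanted, so I'll check whether that is perspective or tilt.

```bash
python3 - <<'E'
from h import *
for n,(x,y),ox in (('scene',(363,355),0),('side',(410,287),396)):
    C=cam(n)
    for nm,P in (('tip',[.528,-.2937,.1728]),('collarbot',[.528,-.2937,.2728]),('hole',[.528,-.2937,.112])):
        u=proj(C,P); print(n,nm,((u-[x-60,y-70])*[3.3,4]+[ox,0]).round(0))
E
```

```text
scene tip [204. 261.]
scene collarbot [224. 171.]
scene hole [193. 308.]
side tip [598. 262.]
side collarbot [617. 171.]
side hole [587. 312.]
```

Tip and hole match the no-tilt prediction to within about 1 px in both views. I'll lower it slowly with a force stop.

```bash
python3 - <<'E'
from h import *
B=[.52807,-.2937]
def st(n,s): print(n,s,np.round(robot.current_tool_pos(),4),np.round(robot.current_contact_force(),1),np.round(robot.current_torque(),2),round(robot.current_time_s(),2),flush=True)
s=robot.line_to([*B,.245],velocity=.06,f_stop=8); st('a',s)
if not s: s=robot.line_to([*B,.215],velocity=.025,f_stop=5); st('b',s)
if not s: s=robot.line_to([*B,.148],velocity=.04,f_stop=6); st('c',s)
if not s: s=robot.line_to([*B,.135],velocity=.015,f_stop=5); st('d',s)
robot.pause(.15); st('e',s)
E
```

```text
a False [ 0.5284 -0.2938  0.2456] [-0.4  0.5 -2.9] [ 0.03 -0.    0.03] 45.17
b False [ 0.5282 -0.2938  0.2152] [-0.2 -0.1 -2.5] [-0.04 -0.02  0.03] 46.52
c False [ 0.5283 -0.2938  0.1483] [ 0.7  0.4 -2.5] [ 0.    0.03 -0.03] 48.35
d True [ 0.5279 -0.2937  0.1392] [0.3 0.4 5.1] [0.   0.01 0.05] 48.96
e True [ 0.5279 -0.2937  0.1392] [ 0.1 -0.5  5.5] [0.03 0.   0.06] 49.11
```

```bash
python3 - <<'E'
from h import *
fingers.gripper_to(.55); robot.pause(.1); p=robot.current_tool_pos()
robot.line_to([.5279,-.2937,.20],velocity=.08,f_stop=6); print(robot.current_tool_pos(),robot.current_contact_force())
robot.line_to([.5279,-.2937,.28],velocity=.15); robot.move_to([.40,-.30,.35],[180,0,165]); robot.pause(.3)
im=vision.grab_frame('scene'); save(im,'end.png'); print(robot.current_time_s(),robot.current_contact_force())
a=cv2.imread('pics/end.png');b=cv2.imread('pics/scene0.png')
f=lambda i:cv2.resize(i[110:450,230:460],None,fx=1.7,fy=1.7,interpolation=2)
cv2.imwrite('pics/endc.png',np.hstack([f(b),f(a)]))
# stop shift check
t=cv2.cvtColor(b,6)[180:232,300:362]; r=cv2.matchTemplate(cv2.cvtColor(a,6)[170:242,290:372],t,5); print(cv2.minMaxLoc(r), 'expect (10,10)')
E
```

```text
[ 0.52742551 -0.29353796  0.1993317 ] [0.06927186 0.57341506 0.25607693]
52.1583 [-0.22723352 -0.84962846 -0.15913528]
(0.31011953949928284, 0.7196260690689087, (8, 20), (10, 10)) expect (10,10)
```

View pics/endc.png

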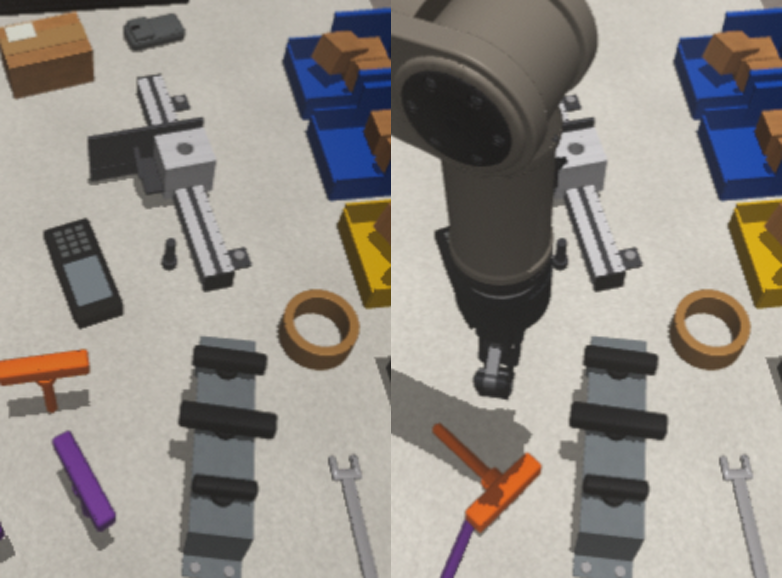

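The black keys and the bench objects are unchanged, but the orange look-alike lies elsewhere than in the first picture. It was already displaced in c1, taken before any motion. I'll check with numbers when it moved.

```bash
python3 - <<'E'
from h import *
def cen(n,lo,hi):
    h=cv2.cvtColor(cv2.imread('pics/'+n),cv2.COLOR_BGR2HSV); m=cv2.inRange(h,lo,hi); m[:, 400:]=0; m[:300]=0
    ys,xs=np.nonzero(m); return len(xs),(xs.mean().round(1),ys.mean().round(1)) if len(xs) else None
for n in ('scene0.png','scene_r.png','end.png'):
    print(n,'orange',cen(n,(5,200,90),(12,255,255)),'purple',cen(n,(130,120,40),(150,255,255)))
# w1 -> scene reprojection of the orange handle centre
C=list(cam('wrist')); W=np.eye(4); W[:3,:3]=R.from_euler('xyz',[180,0,-13],degrees=True).as_matrix(); W[:3,3]=[.52793,-.29811,.28]
C[2]=W@np.array(vision.calibration('wrist')['T_tool_cam'])
print('t=2.7 handle in scene px',[proj(cam('scene'),atz(C,u,v,.02)).round(0) for u,v in ((352,300),(307,370))])
E
python3 - <<'E'
from h import *
a=cv2.imread('pics/scene0.png');b=cv2.imread('pics/end.png')
for n,(x0,x1,y0,y1) in dict(stop=(335,360,184,225),rail=(335,380,225,280),keys=(335,395,310,440),tape=(395,440,280,325),spanner=(422,462,375,475),screw=(324,336,245,272)).items():
    r=cv2.matchTemplate(b[y0-6:y1+6,x0-6:x1+6] if y1+6<480 else b[y0-6:480,x0-6:x1+6],a[y0:y1,x0:x1],cv2.TM_CCOEFF_NORMED); _,v,_,l=cv2.minMaxLoc(r); print(n,round(v,3),(l[0]-6,l[1]-6))
E
```

```text
scene0.png orange (477, (np.float64(254.8), np.float64(324.0))) purple (1524, (np.float64(235.8), np.float64(414.3)))
scene_r.png orange (819, (np.float64(289.7), np.float64(392.4))) purple (1967, (np.float64(201.0), np.float64(434.5)))
end.png orange (399, (np.float64(296.9), np.float64(398.2))) purple (1983, (np.float64(201.1), np.float64(434.4)))
t=2.7 handle in scene px [array([301., 391.]), array([258., 359.])]
stop 1.0 (0, 0)
rail 1.0 (0, 0)
keys 0.997 (0, 0)
tape 1.0 (0, 0)
spanner 0.999 (0, 0)
screw 0.858 (0, 0)
```

```bash
python3 -c "
from h import *
print(workorder.close_job(),robot.current_time_s())"
```

```text
the job is handed in; nothing more can be done
the job is handed in; nothing more can be done
```

The lock screw is turned up to its seat, the large key hangs back in its own hole, and the job is handed in. The robot's clock read about 52 s of the 72 s allowed.

- **Key:** I took the large key from the stand's middle hole. Its handle measured about 107 mm, the longest of the three.
- **Finding the socket:** I felt for the hexagon in 6° steps, with presses of roughly 5 N. The key dropped a further 11 mm and came to rest at the bottom with about 6 N on it.
- **Turning the screw:** I turned it clockwise against a steady 0.1 N m or so. The torque then rose by about 0.1 N m per degree, which is the firm stop. I checked with one more degree (0.3 N m), relaxed the twist and drew the key out. The seat is judged by this torque rise only, because the screw's angle cannot be read.
- **Hanging it back:** It went down to the same height as at the grasp and rested on its collar with about 5 N.

**Last checks:** Matching the first and last scene pictures shows no shift in the stop, rail, keys, tape roll, spanner or spare screw. The spare screw's match was weaker (0.86), with the arm and its shadow close by. I did not check the carton, mouse and scanner this way; the arm hid at least part of that area in the last picture.

**Didn't match:** The orange and purple look-alikes lie elsewhere than in the very first picture. The orange one had already moved in the second picture, before I commanded any motion, and stayed put from about 2.7 s on. It probably toppled by itself at the start. I have no picture timing the purple one's move, but its position matches in the last two scene pictures.

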